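# Cap the frosting-spray tank with its cam-arm coupler

### The job

The spray tank for frosting the wreaths is full: pick up its cam-arm coupler cap and, feeling for the grooved neck on the tank, fit it gently down over the neck, never letting it cock (tip) on the neck and without pushing on its arms, which stay up. Then swing the two cam arms down together, neither far ahead of the other, until both are fully home, and let go, leaving the cap locked, level and pulled down on its seal. Do not force it (bear down on the cap or the neck with less than 20 N, squeeze the arms with less than 25 N), and leave the things lying around where they are.

Things in the scene. Friction and masses are not known exactly. Their poses are not given: they have to be found in the camera images.
- tank: Fixed squat steel spray tank, a drum 140 mm across, 85 mm high, small brass tap low on one side. Origin: centre of its underside, z up. An upright fixed aluminium adapter neck stands on it in an oversize hole: the neck's axis stands 4 to 8 mm beside the tank's axis, in a direction that is not measured: find it by feel or eye. Resting over the neck, arms up, cap_center is 155 to 156 mm above this origin.
- tank_top (a point): Point on the tank's (not the neck's) axis, 169 mm above the underside: height of the neck's top. Neck, heights over the underside: flange 54 mm across up to 90 mm, stem 32 mm across to 134, groove 21 mm across to 156, lip 32 mm across to 162, chamfer to 27.6 mm across at 165, then a black sprung seal disc 25 mm across to 169, giving 4 N per mm, 7 mm at most.
- cap_center (a point): Centre (on the axis, half-way up) of the loose aluminium coupler cap, a cup 38 mm high, 44 mm across, mouth down on the table, z up. Bore 34.4 mm across, 32 mm deep. Grip it by two flats 16 mm wide, 46 mm apart across its own x axis. Arm pins: parallel to its x, 26 mm out at its own +y and -y sides, 1 mm above this point.
- cap: The same cap at the centre of its rim (underside), 19 mm below cap_center, same axes; 0.2 to 0.4 kg with its arms. It fits the neck at any yaw, with 1.2 mm clearance all round. While its rim is still stuck on the neck's top, cap_center is more than 175 mm above the tank's underside. Locked, it is 151 to 154 mm above it.
- cam_left (a joint): Angle (rad) of the dark steel cam arm at the cap's own +y side. 0: sticking out, raised 20 degrees above level; 0.35: level; 1.92: straight down; 1.95: the stop. Grows downwards, 0 to 0.25 at the start, stays where left (pivot friction 0.1 N m). From about 1.5 its cam catches under the neck's lip and pulls the cap 3 to 4 mm down on the seal, taking up to 0.2 N m.
- cam_right (a joint): The same for the dark steel cam arm at the cap's own -y side. Keep the two arms within 0.6 rad of each other all the way. Two open fingers coming straight down 40 to 50 mm either side of the cap's axis swing both arms at once to about 1.3; a squeeze of 8 to 25 N per finger, 25 to 45 mm below the pins, brings them home.
- cam_left_tip (a point): Centre of the round eye (19 mm across) at the end of the left arm, 50 mm from its pin. Each arm is a flat bar 12 mm wide, 5 mm thick, 59 mm long from its pin. Raised, the arms reach 81 mm out from the cap's axis and 42 mm above its rim; shut, they measure 57 mm over their outer faces.
- cam_right_tip (a point): The same point on the right arm.
- pliers: Loose pliers with black and yellow handles, 175 mm long and 75 mm wide, 15 mm high, lying on the table; leave alone. Origin near the middle of their underside.
- hoop: Loose bare wooden wreath hoop, 150 mm across, 14 mm high, lying flat; leave alone. Origin: centre of its underside.
- jar: Loose green glass jar with steel cap, 64 mm across, 85 mm high; leave alone. Origin: centre of its underside.
Mind the look-alikes: they are no part of the job. Of the things like the tank, leave any that is blue or turquoise; of the rest the larger one is meant.

How it is judged:
By the outcome, as a careful person would: the job done as asked, in the order asked, and still so for the second after the job is handed in, with the robot touching nothing.
It also fails if it takes over 72 s, if anything falls off the work surface, if the arm or the gripper's body presses on something with over 40 N, if the wrist force passes 120 N, or if a joint passes its speed limit or range.

### The arm

A 6-joint arm with a two-finger parallel gripper is mounted at the origin on the work surface. World frame = base frame: x ahead of the robot, y to its left, z up, the work surface at z = 0. Lengths are in m, angles in rad, forces in N, time in s.
With the tool pointing down it reaches from about 0.4 to 0.825 m from the base axis. Payload 7 kg.
Tool frame: the origin (TCP) lies midway between the tips of the shut fingers; the grasp point (between the pads) lies 19 mm behind it; z points along the fingers, y is the line along which they close (so a half turn about z gives the same grasp; the last joint's range is limited). The gripper opens to 88 mm and grips with 3 to 60 N. Pads are 19 mm wide; open, the fingers measure 130 mm over their backs; the gripper's body (78 mm by 193 mm) begins 47 mm behind the grasp point.
Start: joints at [1.55, 0.359, 0.012, 0, -1.224, -0.288], TCP at [0.205, 0.643, 0.227] pointing down, gripper open.
Joint ranges: [-3.07, 3.07], [-1.43, 2.12], [-1.02, 1.25], [-3.03, 1.67], [-3.05, -0], [-3.03, 3.03]. Speed limits (rad/s): [2.39, 2.39, 3.01, 3.14, 3.14, 3.14].

### API

Orientations are given as [roll, pitch, yaw] about the fixed x, y, z axes, in that order (R = Rz(yaw) Ry(pitch) Rx(roll)).
In Python, from station import monitor, viewer, arm gives the robot as it stands.
- The arm moves only by the tool move_arm, never from a script. Its argument "deltas" is a list that holds one entry, the list of rows, each a list of 7 numbers: the turn, a rotation vector about the tool's x, y, z in degrees, then the shift along the tool's x, y, z in m, then the finger opening in m, from 0 to 0.0876. A call has 1 to 12 rows; each row is the pose to reach, as a shift and turn from the pose commanded when the call began, along the tool's axes at that moment; what a row does not reach only later rows make up. A row lasts 1/12 s, in which the tool goes at most 41.7 mm and 7.16 degrees, less where a joint would pass 70% of its speed; a pose out of reach is approached as far as the arm can. A call with a gripper value outside its range is refused whole. The fingers move at their own pace and stop on an object; "force" is the grip in N (left out, the last holds). Time passes only in rows, so rows that repeat a pose let the fingers close. It gives the time, the measured TCP pose, the force and the opening at its end, in the units of the state.
- monitor.get_state(): the state, without advancing time (a new reading comes with each control period).
- viewer.grab_frame(name): name is "scene" or "top" or "wrist"; returns a dict with "frame" (400x640x3 uint8, blue, green, red), "vfov" (degrees; the focal length in pixels is half the picture's height over the tangent of half this angle, whatever the lens; pixels are square), "cx", "cy" (the principal point, pixels), "D" ([k1, k2, p1, p2, k3] as OpenCV has them; the pictures are not rectified), "xyz" and "orientation" of the camera in the world; the wrist camera has in their place "hand_eye" (4x4, takes a point from camera to tool coordinates, whose origin is the TCP and whose axes are the flange's). Camera axes: x right, y down, z forward; pixel columns grow to the right and rows downward; lengths in m; the calibration is good to about 2 mm. A picture is of the moment at which its call begins: read the wrist's pose just before it. There is no depth.
- arm.job_done(): hands the job in, once; it reports no verdict.
The state is a dict: "t": time; "q": joint angles; "qd": joint speeds; "joint_efforts": joint torques, N m; "eef_pos": TCP position; "ee_rot": TCP orientation; "force": force on the tool from outside, world axes, zero at the start; "moment": the same for the moment, N m; "width": finger opening in m.
Only numpy, scipy, OpenCV 4.12 (cv2) and the standard library are available. Lean on these libraries where they do the work, as an engineer would, in place of code of your own. Each camera call takes 0.05 s, during which the arm holds its last target. There are 200 camera calls.

## Working session

There is one attempt and no reset: what is moved stays moved. The work goes in short steps, Python scripts to look and compute and a tool call to move; the robot and the scene stay as the last step left them, time stands still between calls to the robot, and variables do not carry over. Pictures are saved under pics/ and viewed, on a budget of 10 in all, crops included, one or two more only if the job needs it, and the job is handed in when it is done.

Besides the shell and the picture viewer there is one more tool, called after "Call:" as a command line: name --argument value ..., lists and objects as JSON in quotes. move_arm: Moves the arm, as the interface text tells. Its arguments: {"type":"object","properties":{"deltas":{"type":"array","items":{"type":"array","items":{"type":"array","items":{"type":"number"}}}},"force":{"type":"number"}},"required":["deltas"]}

```bash
mkdir -p pics
cat > h.py <<'E'
import numpy as np, cv2
from scipy.spatial.transform import Rotation as R
from station import monitor, viewer, arm
def K(f):
    h=f['frame'].shape[0]; fl=h/2/np.tan(np.radians(f['vfov'])/2)
    return np.array([[fl,0,f['cx']],[0,fl,f['cy']],[0,0,1]])
def Rm(o):
    o=np.array(o); return o if o.shape==(3,3) else (R.from_quat(o).as_matrix() if o.size==4 else R.from_euler('xyz',o).as_matrix())
def grab(n):
    s=monitor.get_state(); f=viewer.grab_frame(n)
    if 'hand_eye' in f:
        T=np.eye(4); T[:3,:3]=Rm(s['ee_rot']); T[:3,3]=s['eef_pos']; T=T@np.array(f['hand_eye'])
        f['R'],f['p']=T[:3,:3],T[:3,3]
    else: f['R'],f['p']=Rm(f['orientation']),np.array(f['xyz'])
    return f
def ray(f,px):
    u=cv2.undistortPoints(np.array(px,float).reshape(-1,1,2),K(f),np.array(f['D'],float)).reshape(-1,2)
    return np.c_[u,np.ones(len(u))]@f['R'].T
def onz(f,px,z):
    d=ray(f,px); return f['p']+d*((z-f['p'][2])/d[:,2])[:,None]
def proj(f,P):
    c=(np.array(P,float).reshape(-1,3)-f['p'])@f['R']
    return cv2.projectPoints(c,np.zeros(3),np.zeros(3),K(f),np.array(f['D'],float))[0].reshape(-1,2)
E
python3 - <<'E'
from h import *
s=monitor.get_state(); print(s)
for n in('top','scene','wrist'):
    f=grab(n); cv2.imwrite(f'pics/{n}0.png',f['frame']); print(n,f['vfov'],f['cx'],f['cy'],f['D'],f['p'],f['R'].round(3).tolist())
E
```

```text
{'t': 0.0, 'q': array([ 1.55009141e+00,  3.59380814e-01,  1.10502785e-02, -3.25153221e-04,
       -1.22407887e+00, -2.88113219e-01]), 'qd': array([ 5.79875577e-05, -4.98322285e-05,  3.83408514e-05,  1.43527620e-03,
        1.42021075e-03,  5.83575807e-04]), 'joint_efforts': array([ 9.08765778e-04, -5.82712841e+01,  2.93042529e+01,  6.99683368e+00,
        6.95352210e-03, -1.65289262e-04]), 'eef_pos': array([0.20503234, 0.64259926, 0.22562737]), 'ee_rot': array([ 3.13995921e+00, -1.65322481e-04, -3.08928737e-01]), 'force': array([-0.35186664,  0.15836087, -0.37424211]), 'moment': array([ 0.00948124, -0.0029677 , -0.02444022]), 'width': 0.0875162339427404}
top 50.43123303198273 325.9528545118554 197.24074819022908 [-0.00210062  0.          0.          0.          0.        ] [ 0.4357975  -0.04894591  1.26057223] [[0.013, -0.994, 0.108], [-1.0, -0.012, 0.011], [-0.009, -0.108, -0.994]]
scene 43.15336784099846 319.15022797976593 199.73945739250684 [-0.12343748  0.          0.          0.          0.        ] [1.08992069 0.12277933 1.01928843] [[-0.29, 0.793, -0.535], [0.957, 0.249, -0.15], [0.015, -0.556, -0.831]]
wrist 58.12596972443645 317.0411305222073 197.91594512350738 [-0.03830227  0.          0.          0.          0.        ] [0.27539667 0.621996   0.38501292] [[-0.303, -0.917, -0.258], [-0.953, 0.292, 0.081], [0.001, 0.27, -0.963]]
```

View pics/top0.png

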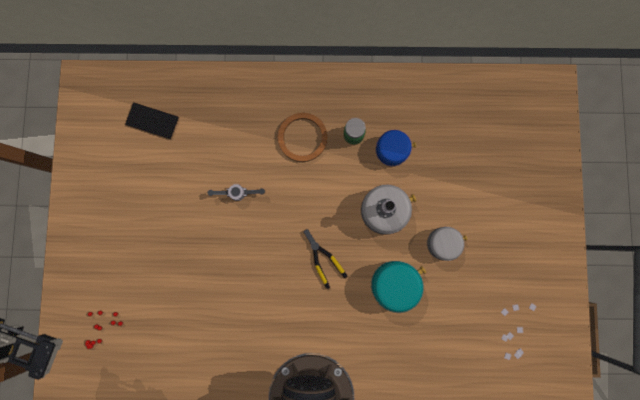

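View pics/scene0.png

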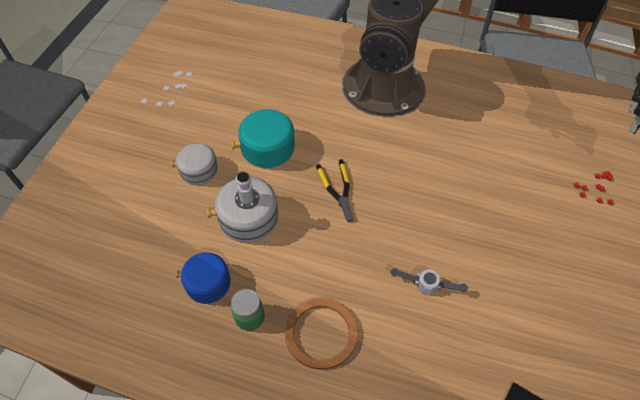

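The top view shows the cap at about (236,192) with its arms along the image x axis, and the grey tank with its neck at about (387,209). In the scene view the cap is at (429,282) and the tank at (246,207). I'll enlarge both to measure them.

Run:
```python
from h import *
T=grab('top');S=grab('scene')
c=lambda f,x,y,k:cv2.resize(f['frame'][y-k:y+k,x-k:x+k],(400,300) if 0 else (300,300),interpolation=cv2.INTER_CUBIC)
im=np.vstack([np.hstack([c(T,236,192,38),c(T,388,209,38)]),np.hstack([c(S,429,282,42),c(S,246,205,42)])])
cv2.imwrite('pics/crop.png',im)
print('cap top',onz(T,[[236,190]],.038),'scene',onz(S,[[429,278]],.038))
print('neck top',onz(T,[[389,206]],.169),'scene',onz(S,[[243.5,177]],.169))
print('tank rough',onz(T,[[387,209]],.085))
print('arms',onz(T,[[211,193],[262,191]],.04),onz(S,[[395,272],[463,288]],.04))
```

```text
cap top [[0.58603362 0.22605123 0.038     ]] scene [[0.5801601  0.22890758 0.038     ]]
neck top [[ 0.5330947 -0.1998238  0.169    ]] scene [[ 0.5349723  -0.19748433  0.169     ]]
tank rough [[ 0.53216701 -0.20587304  0.085     ]]
arms [[0.5761586  0.29799074 0.04      ]
 [0.58376093 0.14994389 0.04      ]] [[0.58860017 0.155531   0.04      ]
 [0.5832301  0.30320925 0.04      ]]
```

View pics/crop.png

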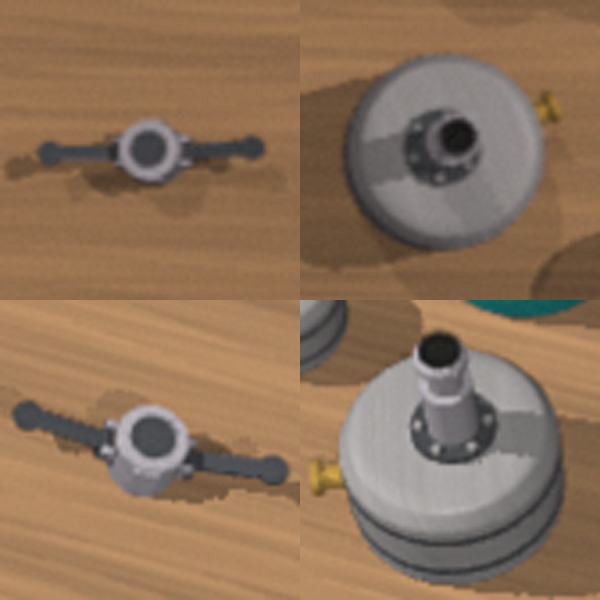

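```bash
cat >> h.py <<'E'
def tri(fs,pxs):
    A=np.zeros((3,3));b=np.zeros(3);L=[]
    for f,p in zip(fs,pxs):
        d=ray(f,[p])[0]; d/=np.linalg.norm(d); M=np.eye(3)-np.outer(d,d); A+=M; b+=M@f['p']; L.append((M,f['p']))
    x=np.linalg.solve(A,b); return x.round(4),[round(float(np.linalg.norm(M@(x-p))),4) for M,p in L]
def delta(pos,yaw,level=True):
    s=monitor.get_state(); r=R.from_euler('xyz',s['ee_rot']); t=R.from_euler('xyz',[np.pi,0,yaw])
    print('t',round(s['t'],2),'rotvec deg',(r.inv()*t).as_rotvec(degrees=True).round(2),'shift',r.inv().apply(np.array(pos)-s['eef_pos']).round(4))
E
python3 - <<'E'
from h import *
T=grab('top');S=grab('scene')
print('cap top',tri([T,S],[(235.75,191.9),(430.1,278.4)]))
print('tips',tri([T,S],[(210.4,192.8),(463.2,287.6)]),tri([T,S],[(262.35,191.2),(394.8,272.5)]))
print('neck',tri([T,S],[(389.8,206.2),(243.2,177.3)]))
delta([.534,-.199,.30],-np.pi/2)
E
```

```text
cap top (array([0.5803, 0.2292, 0.0366]), [0.0023, 0.0023])
tips (array([0.5777, 0.3039, 0.0305]), [0.0014, 0.0014]) (array([0.5842, 0.1534, 0.0276]), [0.0025, 0.0025])
neck (array([ 0.5326, -0.2013,  0.1636]), [0.0014, 0.0014])
t 0.35 rotvec deg [ 2.000e-02 -2.000e-02  7.231e+01] shift [ 0.5692  0.7022 -0.0734]
```

Run:
```python
from h import *
delta([.58,.229,.20],-1.5276)
```

```text
t 0.35 rotvec deg [ 2.000e-02 -2.000e-02  6.983e+01] shift [0.483  0.2804 0.0265]
```

Call:
move_arm --deltas '[[[0,0,7,0.041,0.024,0.002,0.0876],[0,0,14,0.08,0.047,0.004,0.0876],[0,0,21,0.12,0.07,0.007,0.0876],[0,0,28,0.161,0.094,0.009,0.0876],[0,0,35,0.22,0.13,0.012,0.0876],[0,0,42,0.28,0.163,0.016,0.0876],[0,0,49,0.34,0.2,0.02,0.0876],[0,0,56,0.4,0.232,0.024,0.0876],[0,0,63,0.44,0.257,0.0265,0.0876],[0,0,69.8,0.483,0.2805,0.0265,0.0876],[0,0,69.8,0.483,0.2805,0.0265,0.0876],[0,0,69.8,0.483,0.2805,0.0265,0.0876]]]'

```text
t: 1.35
eef_pos: [0.5412, 0.271, 0.2027]
ee_rot: [-3.141, 0.0, -1.528]
force: [0.1, 1.0, 0.0]
width: 0.0876
```

Run:
```python
from h import *
delta([.58,.229,.20],-1.5276)
print(monitor.get_state()['q'].round(2))
f=grab('wrist');np.save('capw.npy',f,allow_pickle=True);cv2.imwrite('pics/capw.png',f['frame'])
print(proj(f,[[.58,.229,.038]]))
delta([.534,-.1995,.30],-1.5276)
```

```text
t 1.35 rotvec deg [-0.03  0.03 -0.  ] shift [ 0.0436 -0.0369  0.0027]
[ 0.79  0.26 -0.18 -0.   -1.13 -0.74]
[[276.69940877 129.5169445 ]]
t 1.4 rotvec deg [-0.01 -0.1  -0.14] shift [ 0.465   0.0296 -0.0971]
```

View pics/capw.png

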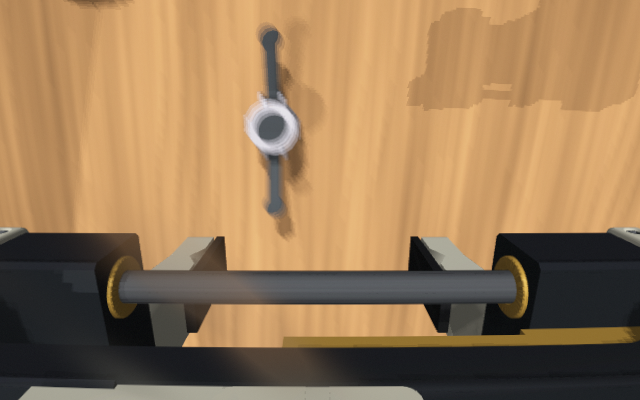

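The cap shows at (271,126), slightly blurred by motion, with tips at about (270,36) and (275,207). I'll measure again now that the arm has settled.

Run:
```python
from h import *
s=monitor.get_state();print(s['eef_pos'],abs(s['qd']).max())
f=grab('wrist');g=f['frame'];hsv=cv2.cvtColor(g,cv2.COLOR_BGR2HSV)
m=((hsv[...,1]<70)).astype(np.uint8);m[225:]=0
n,l,st,c=cv2.connectedComponentsWithStats(m)
for i in range(1,n):
    if st[i,4]>150: print(st[i],c[i])
cv2.imwrite('pics/cw2.png',cv2.resize(g[10:225,190:360],None,fx=3,fy=2.75 if 0 else 2.79))
print(proj(f,[[.5803,.2292,.038]]),f['p'])
```

```text
[0.54467867 0.26612615 0.20205553] 0.14982025332183285
[ 253   38   53  187 4095] [279.13528694 131.53894994]
[[279.95814201 135.96780707]] [0.54878639 0.19510376 0.36143006]
```

View pics/cw2.png

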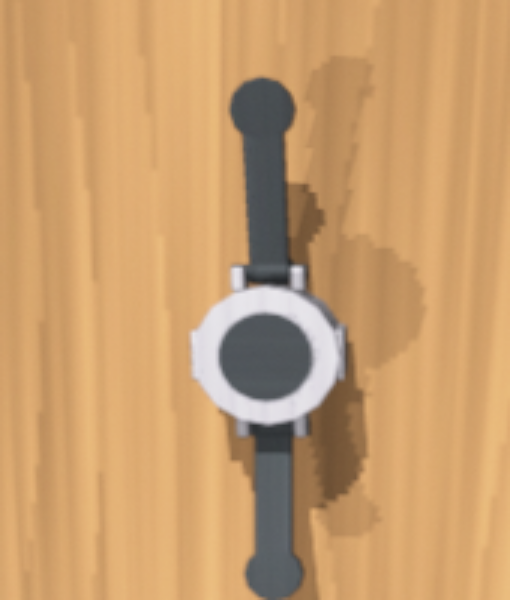

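Run:
```python
from h import *
s=monitor.get_state();print(s['eef_pos'],abs(s['qd']).max())
f=grab('wrist');g=f['frame'];hsv=cv2.cvtColor(g,cv2.COLOR_BGR2HSV)
m=((hsv[...,1]<90)&(hsv[...,2]<120)).astype(np.uint8);m[225:]=0;m[:,:200]=0;m[:,360:]=0
n,l,st,c=cv2.connectedComponentsWithStats(m)
for i in range(1,n):
    if st[i,4]>100: print(st[i],c[i].round(1))
i=min(range(1,n),key=lambda i:np.hypot(*(c[i]-[280,138])))
P=c[i];print('disc',P,onz(f,[P],.038),proj(f,[[.5803,.2292,.038]]))
# tips: extreme ends of arms, ring fit by min row/max row comps
for j in range(1,n):
    if st[j,4]>100 and j!=i:
        ys,xs=np.where(l==j); 
        for z in(.025,.03,.037):
            e=ys.min() if c[j][1]<P[1] else ys.max()
            k=abs(ys-e)<17
            print(j,z,onz(f,[[xs[k].mean(),ys[k].mean()]],z))
```

```text
[0.54290064 0.2683104  0.20194243] 0.07849141239164253
[ 264   35   22   76 1091] [275.4  70.7]
[261 120  31  31 733] [275.8 135.1]
[270 159  19  64 873] [278.9 191.7]
disc [275.77899045 135.07912688] [[0.58206316 0.23074883 0.038     ]] [[277.77776351 133.40123055]]
1 0.025 [[0.5856371  0.15323484 0.025     ]]
1 0.03 [[0.58506183 0.15388837 0.03      ]]
1 0.037 [[0.58425644 0.1548033  0.037     ]]
11 0.025 [[0.57944027 0.30835235 0.025     ]]
11 0.03 [[0.57895714 0.30669945 0.03      ]]
11 0.037 [[0.57828075 0.30438539 0.037     ]]
```

Call:
move_arm --deltas '[[[0,0,0,0.03,0.002,-0.01,0.0876],[0,0,0,0.07,0.005,-0.02,0.0876],[0,0,0,0.11,0.007,-0.03,0.0876],[0,0,0,0.15,0.01,-0.04,0.0876],[0,0,0,0.19,0.012,-0.05,0.0876],[0,0,0,0.23,0.015,-0.06,0.0876],[0,0,0,0.27,0.017,-0.07,0.0876],[0,0,0,0.31,0.02,-0.08,0.0876],[0,0,0,0.35,0.023,-0.09,0.0876],[0,0,0,0.38,0.025,-0.098,0.0876],[0,0,0,0.4,0.0265,-0.098,0.0876],[0,0,0,0.405,0.0265,-0.098,0.0876]]]'

```text
t: 2.5
eef_pos: [0.5312, -0.1348, 0.3012]
ee_rot: [-3.14, -0.0, -1.529]
force: [0.9, -0.0, -0.9]
width: 0.0876
```

Run:
```python
from h import *
for k in range(5):
    f=grab('wrist')
s=monitor.get_state();print(s['t'],s['eef_pos'],abs(s['qd']).max())
f=grab('wrist');cv2.imwrite('pics/nw.png',f['frame'])
print(proj(f,[[.533,-.2,.169],[.533,-.2,.09]]))
np.savez('nw.npz',g=f['frame'],p=f['p'],R=f['R'])
```

```text
2.75 [ 0.53142233 -0.13180491  0.30027543] 0.005834133671280627
[[320.25108955 101.49410414]
 [319.49173736 100.57465902]]
```

View pics/nw.png

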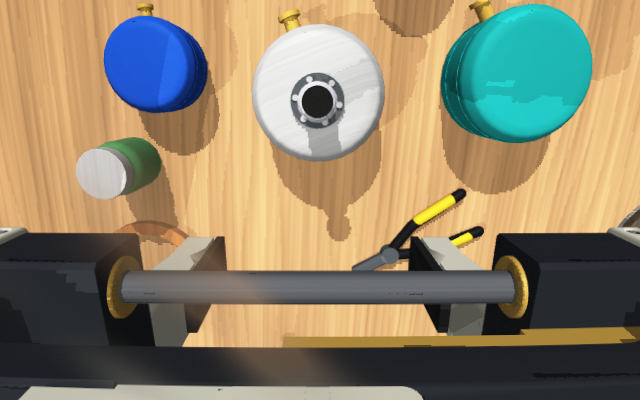

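The black seal disc sits at about (317,101), nearly along the neck's axis. Its centroid should give a good neck position.

Run:
```python
from h import *
f=grab('wrist');g=cv2.cvtColor(f['frame'],cv2.COLOR_BGR2GRAY)
m=(g<75).astype(np.uint8);m[135:]=0;m[:70]=0;m[:,:285]=0;m[:,350:]=0
n,l,st,c=cv2.connectedComponentsWithStats(m)
for i in range(1,n):
    if st[i,4]>50: print(st[i],c[i].round(1),onz(f,[c[i]],.169))
print(monitor.get_state()['eef_pos'])
delta([.5815,.230,.12],-1.531)
```

```text
[302  86  31  32 776] [317.  101.4] [[ 0.53562152 -0.19991713  0.169     ]]
[305 120  21   8  79] [314.3 124.4] [[ 0.53695799 -0.1820966   0.169     ]]
[ 0.53147358 -0.131839    0.30034043]
t 2.85 rotvec deg [0.01 0.01 0.33] shift [-0.3592 -0.0665  0.1804]
```

Call:
move_arm --deltas '[[[0,0,0.3,-0.03,-0.006,0.0,0.0876],[0,0,0.3,-0.07,-0.013,0.02,0.0876],[0,0,0.3,-0.11,-0.02,0.04,0.0876],[0,0,0.3,-0.15,-0.028,0.06,0.0876],[0,0,0.3,-0.19,-0.035,0.08,0.0876],[0,0,0.3,-0.23,-0.043,0.1,0.0876],[0,0,0.3,-0.27,-0.05,0.12,0.0876],[0,0,0.3,-0.31,-0.058,0.14,0.0876],[0,0,0.3,-0.34,-0.063,0.16,0.0876],[0,0,0.3,-0.359,-0.0665,0.18,0.0876],[0,0,0.3,-0.359,-0.0665,0.18,0.0876],[0,0,0.3,-0.359,-0.0665,0.18,0.0876]]]'

```text
t: 3.85
eef_pos: [0.5805, 0.2307, 0.1176]
ee_rot: [3.138, -0.003, -1.529]
force: [-0.5, -0.4, 0.4]
width: 0.0875
```

Run:
```python
from h import *
for k in range(4): grab('scene')
delta([.5815,.230,.006],-1.531); s=monitor.get_state();print(s['force'],s['q'].round(2))
```

```text
t 4.05 rotvec deg [-0.08  0.04 -0.08] shift [-0.0018  0.001   0.1158]
[0.25728658 0.15490275 0.22795286] [ 0.69  0.36 -0.24  0.   -0.97 -0.65]
```

Call:
move_arm --deltas '[[[0,0,0,-0.002,0.001,0.015,0.0876],[0,0,0,-0.002,0.001,0.03,0.0876],[0,0,0,-0.002,0.001,0.045,0.0876],[0,0,0,-0.002,0.001,0.06,0.0876],[0,0,0,-0.002,0.001,0.075,0.0876],[0,0,0,-0.002,0.001,0.09,0.0876],[0,0,0,-0.002,0.001,0.1,0.0876],[0,0,0,-0.002,0.001,0.108,0.0876],[0,0,0,-0.002,0.001,0.113,0.0876],[0,0,0,-0.002,0.001,0.116,0.0876],[0,0,0,-0.002,0.001,0.1165,0.0876],[0,0,0,-0.002,0.001,0.1165,0.0876]]]'

```text
t: 5.05
eef_pos: [0.5813, 0.2305, 0.0044]
ee_rot: [-3.141, 0.0, -1.532]
force: [-0.1, -0.2, -0.4]
width: 0.0876
```

Run:
```python
from h import *
for k in range(3): f=grab('wrist')
cv2.imwrite('pics/g0.png',f['frame'])
delta([.5815,.230,.005],-1.531); s=monitor.get_state();print(s['eef_pos'],s['force'])
```

```text
t 5.2 rotvec deg [-0.05  0.03 -0.06] shift [ 0.0007 -0.0001 -0.0004]
[0.58135944 0.23071806 0.00456175] [-0.45360481 -0.07432749  0.59809349]
```

Call:
move_arm --deltas '[[[0,0,0,0,0,0,0.06],[0,0,0,0,0,0,0.052],[0,0,0,0,0,0,0.048],[0,0,0,0,0,0,0.044],[0,0,0,0,0,0,0.04],[0,0,0,0,0,0,0.04],[0,0,0,0,0,0,0.04],[0,0,0,0,0,0,0.04],[0,0,0,0,0,0,0.04]]]' --force 10

```text
t: 5.95
eef_pos: [0.5811, 0.2304, 0.004]
ee_rot: [-3.142, -0.0, -1.532]
force: [-0.6, -0.0, 0.1]
width: 0.046
```

Call:
move_arm --deltas '[[[0,0,0,0,0,0,0.04],[0,0,0,0,0,0,0.04],[0,0,0,0,0,-0.005,0.04],[0,0,0,0,0,-0.015,0.04],[0,0,0,0,0,-0.03,0.04],[0,0,0,0,0,-0.05,0.04],[0,0,0,0,0,-0.065,0.04],[0,0,0,0,0,-0.08,0.04],[0,0,0,0,0,-0.08,0.04],[0,0,0,0,0,-0.08,0.04],[0,0,0,0,0,-0.08,0.04]]]' --force 30

```text
t: 6.87
eef_pos: [0.5804, 0.2301, 0.0834]
ee_rot: [3.141, -0.0, -1.533]
force: [0.1, -1.1, -3.5]
width: 0.046
```

Run:
```python
from h import *
S=grab('scene');T=grab('top');f=grab('wrist')
s=monitor.get_state();print(s)
cv2.imwrite('pics/lift.png',np.hstack([f['frame'][60:360,120:520],cv2.resize(S['frame'][200:320,370:530],(400,300))]))
```

```text
{'t': 7.0167, 'q': array([ 6.89429351e-01,  4.00791263e-01, -2.80203564e-01, -2.50465923e-04,
       -8.91835946e-01, -6.50927649e-01]), 'qd': array([-0.00147494,  0.00261809,  0.00772216,  0.00063453, -0.00238361,
        0.00150548]), 'joint_efforts': array([ 2.83489444e-04, -5.85119069e+01,  2.53229427e+01,  6.22766599e+00,
       -2.42699089e-02, -1.87972023e-04]), 'eef_pos': array([0.58037386, 0.22997103, 0.08278029]), 'ee_rot': array([ 3.13985628e+00, -1.07792166e-03, -1.53245118e+00]), 'force': array([ 0.194656  ,  0.06023694, -3.01184589]), 'moment': array([ 0.06588617, -0.05319112,  0.0073155 ]), 'width': 0.045266317761993406}
```

View pics/lift.png

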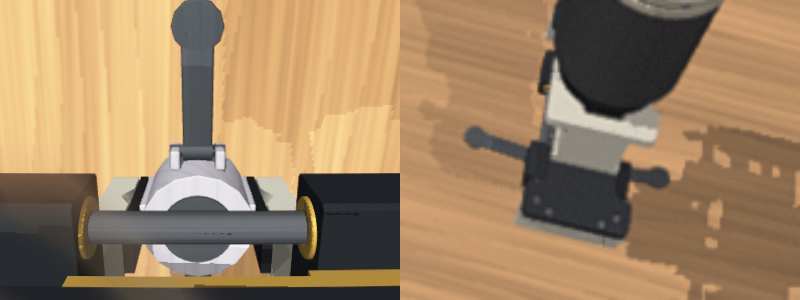

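Cap held: the opening reads 46 mm and the lift shows 3 N. In the picture it is level between the fingers, with its arms still up. I'll carry it over the neck next.

Call:
move_arm --deltas '[[[0,0,0,0.01,0.0015,-0.025,0.04],[0,0,0,0.03,0.0045,-0.055,0.04],[0,0,0,0.06,0.009,-0.085,0.04],[0,0,0,0.095,0.014,-0.115,0.04],[0,0,0,0.13,0.019,-0.14,0.04],[0,0,0,0.165,0.024,-0.15,0.04],[0,0,0,0.2,0.029,-0.15,0.04],[0,0,0,0.235,0.034,-0.15,0.04],[0,0,0,0.27,0.039,-0.15,0.04],[0,0,0,0.3,0.044,-0.15,0.04],[0,0,0,0.32,0.047,-0.15,0.04],[0,0,0,0.32,0.047,-0.15,0.04]]]'

```text
t: 8.02
eef_pos: [0.5451, -0.0944, 0.2331]
ee_rot: [3.14, -0.001, -1.535]
force: [0.2, 0.4, -1.3]
width: 0.0461
```

Run:
```python
from h import *
for k in range(3): f=grab('wrist')
g=f['frame'];cv2.imwrite('pics/carry.png',g)
print(proj(f,[[.5356,-.1999,.169]]))
delta([.5346,-.2002,.215],-1.532); s=monitor.get_state();print(s['eef_pos'],s['force'],s['width'])
m=(cv2.cvtColor(g,cv2.COLOR_BGR2GRAY)<75).astype(np.uint8);m[200:]=0
n,l,st,c=cv2.connectedComponentsWithStats(m)
for i in range(1,n):
    if st[i,4]>200: print(st[i],c[i].round(1),onz(f,[c[i]],.169))
```

```text
[[343.52046359  32.79826274]]
t 8.17 rotvec deg [ 0.06  0.   -0.07] shift [0.1084 0.0156 0.0183]
[ 0.54613801 -0.09129527  0.23329183] [ 0.46893832  0.23587686 -2.28687834] 0.04561041953619402
[  82    0  118   76 2618] [168.1  44.7] [[ 0.63733494 -0.19020671  0.169     ]]
[ 323   11   42   46 1525] [343.4  33.1] [[ 0.53565193 -0.19973734  0.169     ]]
[ 480   14  144   92 3478] [519.   69.6] [[ 0.42979128 -0.18451783  0.169     ]]
[122 126  23  28 428] [135.  139.5] [[ 0.66185541 -0.13429594  0.169     ]]
```

Call:
move_arm --deltas '[[[0,0,0,0.02,0.003,0.0,0.04],[0,0,0,0.05,0.007,0.0,0.04],[0,0,0,0.08,0.0115,0.0,0.04],[0,0,0,0.1,0.0145,0.0,0.04],[0,0,0,0.108,0.0156,0.005,0.04],[0,0,0,0.1084,0.0156,0.018,0.04],[0,0,0,0.1084,0.0156,0.025,0.04],[0,0,0,0.1084,0.0156,0.03,0.04],[0,0,0,0.1084,0.0156,0.035,0.04],[0,0,0,0.1084,0.0156,0.04,0.04],[0,0,0,0.1084,0.0156,0.04,0.04],[0,0,0,0.1084,0.0156,0.04,0.04]]]'

```text
t: 9.17
eef_pos: [0.5351, -0.1997, 0.1939]
ee_rot: [3.141, -0.0, -1.532]
force: [0.3, -0.6, -2.4]
width: 0.0459
```

Run:
```python
from h import *
f=grab('wrist');grab('wrist')
cv2.imwrite('pics/above.png',f['frame'][100:300,220:420].repeat(3,0).repeat(3,1))
delta([.5346,-.2002,.18],-1.532); s=monitor.get_state();print(s['eef_pos'],s['force'],s['moment'],s['width'])
```

```text
t 9.27 rotvec deg [-0.04 -0.01  0.01] shift [0.0002 0.0007 0.0144]
[ 0.53532317 -0.19992374  0.19442175] [-0.3400777   0.4126073  -2.81040681] [ 0.03584462 -0.03412268 -0.0043249 ] 0.04605227837051195
```

View pics/above.png

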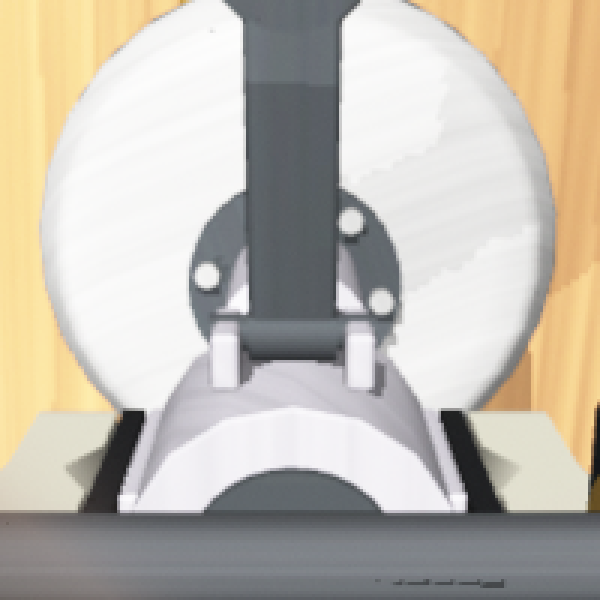

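Cap and flange are centred within about 0.6 mm in x (columns about 292 and 295), and the arms are still up. I'll descend gently and watch the force.

Call:
move_arm --deltas '[[[0,0,0,0.0002,0.0006,0.003,0.04],[0,0,0,0.0002,0.0006,0.006,0.04],[0,0,0,0.0002,0.0006,0.009,0.04],[0,0,0,0.0002,0.0006,0.012,0.04],[0,0,0,0.0002,0.0006,0.015,0.04],[0,0,0,0.0002,0.0006,0.017,0.04],[0,0,0,0.0002,0.0006,0.019,0.04],[0,0,0,0.0002,0.0006,0.021,0.04],[0,0,0,0.0002,0.0006,0.0225,0.04],[0,0,0,0.0002,0.0006,0.0235,0.04],[0,0,0,0.0002,0.0006,0.0235,0.04]]]'

```text
t: 10.18
eef_pos: [0.5343, -0.2003, 0.1703]
ee_rot: [3.141, 0.0, -1.532]
force: [0.0, -0.0, -2.4]
width: 0.0459
```

Run:
```python
from h import *
for _ in range(2):
    grab('wrist'); s=monitor.get_state();print(s['eef_pos'],s['force'],s['moment'],s['width'])
```

```text
[ 0.53435289 -0.2003053   0.17038761] [ 0.65273142  0.54657123 -4.38133542] [ 0.07063081 -0.03327119 -0.02208992] 0.045380815233716856
[ 0.53442307 -0.20031775  0.17053337] [ 0.35830055 -0.19103023 -3.29224648] [ 0.0959659  -0.09508228 -0.02106014] 0.04604122636816211
```

Call:
move_arm --deltas '[[[0,0,0,0,0,0.0007,0.04],[0,0,0,0,0,0.0014,0.04],[0,0,0,0,0,0.0021,0.04],[0,0,0,0,0,0.0028,0.04],[0,0,0,0,0,0.0035,0.04],[0,0,0,0,0,0.0042,0.04],[0,0,0,0,0,0.0049,0.04],[0,0,0,0,0,0.0056,0.04],[0,0,0,0,0,0.0056,0.04]]]'

```text
t: 11.03
eef_pos: [0.5343, -0.2003, 0.1647]
ee_rot: [3.141, 0.0, -1.532]
force: [0.7, -0.6, -3.5]
width: 0.0461
```

Run:
```python
from h import *
for _ in range(2):
    grab('wrist'); s=monitor.get_state();print(s['eef_pos'],s['force'],s['moment'],s['width'])
```

```text
[ 0.53431943 -0.20030023  0.16474998] [-0.50639796  0.46194291 -2.67345621] [ 0.10805422 -0.05859949  0.02328908] 0.04591424487711912
[ 0.534371   -0.20032996  0.16482453] [ 0.95831662  0.27249983 -3.68499215] [ 0.11704833 -0.04713291 -0.04760318] 0.04596335509924347
```

Call:
move_arm --deltas '[[[0,0,0,0,0,0.0015,0.04],[0,0,0,0,0,0.003,0.04],[0,0,0,0,0,0.0045,0.04],[0,0,0,0,0,0.006,0.04],[0,0,0,0,0,0.0075,0.04],[0,0,0,0,0,0.009,0.04],[0,0,0,0,0,0.0105,0.04],[0,0,0,0,0,0.012,0.04],[0,0,0,0,0,0.0135,0.04],[0,0,0,0,0,0.015,0.04],[0,0,0,0,0,0.0165,0.04],[0,0,0,0,0,0.018,0.04]]]'

```text
t: 12.13
eef_pos: [0.5344, -0.2003, 0.1467]
ee_rot: [-3.142, -0.0, -1.532]
force: [0.7, -0.3, -3.0]
width: 0.0461
```

Run:
```python
from h import *
for _ in range(2):
    grab('wrist'); s=monitor.get_state();print(s['eef_pos'],s['force'],s['moment'],s['width'])
```

```text
[ 0.53422193 -0.20024422  0.14641988] [ 0.75734958 -0.07142394 -3.81755426] [ 0.11584933  0.0082204  -0.01226707] 0.045938149991754336
[ 0.53419112 -0.20025651  0.14653361] [-0.18241749 -0.46670255 -3.19558853] [ 0.07798445 -0.00870822 -0.00879925] 0.04574536688938524
```

Call:
move_arm --deltas '[[[0,0,0,0,0,0.0007,0.04],[0,0,0,0,0,0.0014,0.04],[0,0,0,0,0,0.0021,0.04],[0,0,0,0,0,0.0028,0.04],[0,0,0,0,0,0.0035,0.04],[0,0,0,0,0,0.004,0.04],[0,0,0,0,0,0.0045,0.04],[0,0,0,0,0,0.005,0.04],[0,0,0,0,0,0.005,0.04]]]'

```text
t: 12.98
eef_pos: [0.5343, -0.2003, 0.1417]
ee_rot: [3.141, 0.0, -1.532]
force: [0.7, -1.0, -2.8]
width: 0.0456
```

Run:
```python
from h import *
for _ in range(4):
    grab('wrist'); s=monitor.get_state();print(s['eef_pos'],s['force'],s['moment'],s['width'])
```

```text
[ 0.53433871 -0.20029521  0.14182255] [-0.87508607  1.16614181 -2.78488632] [ 0.01717444 -0.05049298  0.05648277] 0.045921715796931495
[ 0.53435411 -0.20030709  0.14184433] [-0.34297123  0.89476939 -2.47365109] [ 0.06065606 -0.02294178  0.01231546] 0.045783064045775194
[ 0.53439812 -0.20031117  0.14187508] [ 0.17861867  0.04346138 -3.09214892] [ 0.07002623 -0.04168916 -0.05427305] 0.045531600319030446
[ 0.53439346 -0.20032636  0.14189905] [ 0.59870533  0.27025907 -3.43218702] [ 0.06132378 -0.06099815 -0.01950263] 0.04543274710068677
```

Call:
move_arm --deltas '[[[0,0,0,0,0,0.0003,0.04],[0,0,0,0,0,0.0006,0.04],[0,0,0,0,0,0.0009,0.04],[0,0,0,0,0,0.0012,0.04],[0,0,0,0,0,0.0015,0.04],[0,0,0,0,0,0.0015,0.04]]]'

```text
t: 13.68
eef_pos: [0.5344, -0.2003, 0.1405]
ee_rot: [-3.142, -0.0, -1.532]
force: [-0.1, 0.9, -1.3]
width: 0.0457
```

Run:
```python
from h import *
for _ in range(4):
    grab('wrist'); s=monitor.get_state();print(s['eef_pos'],s['force'],s['moment'],s['width'])
```

```text
[ 0.53436586 -0.20030986  0.14048596] [-0.502704   -0.84191328 -1.40683196] [0.21736725 0.14098256 0.0627181 ] 0.04558588622318474
[ 0.53438851 -0.20029795  0.14048432] [-0.24302536 -0.16740256 -1.7573709 ] [0.19064738 0.15040802 0.00147814] 0.04580305216305725
[ 0.53440519 -0.20032098  0.14047594] [ 0.05076301  0.93622208 -1.66932704] [ 0.16043499  0.14004202 -0.01057694] 0.04557834560365259
[ 0.53436854 -0.20028968  0.14043171] [-0.92666381  0.76259409 -1.95899732] [0.17485241 0.1902239  0.02904487] 0.04571751189411234
```

Call:
move_arm --deltas '[[[0,0,0,0,0,0.0004,0.045],[0,0,0,0,0,0.0004,0.047],[0,0,0,0,0,0.0004,0.05],[0,0,0,0,0,0.0004,0.055],[0,0,0,0,0,0.0004,0.06],[0,0,0,0,0,0.0004,0.07],[0,0,0,0,0,0.0004,0.07],[0,0,0,0,0,-0.005,0.07],[0,0,0,0,0,-0.02,0.07],[0,0,0,0,0,-0.04,0.07],[0,0,0,0,0,-0.065,0.0876],[0,0,0,0,0,-0.09,0.0876]]]'

```text
t: 14.88
eef_pos: [0.5341, -0.2003, 0.2315]
ee_rot: [3.141, -0.0, -1.532]
force: [0.5, 0.4, 0.2]
width: 0.0784
```

Run:
```python
from h import *
for _ in range(3): grab('wrist')
f=grab('wrist'); s=monitor.get_state();print(s['t'],s['eef_pos'],s['force'],s['width'],s['q'].round(2))
S=grab('scene');cv2.imwrite('pics/rest.png',np.hstack([f['frame'][0:300,170:470],cv2.resize(S['frame'][130:250,186:306],(300,300))]))
```

```text
15.0833 [ 0.53468969 -0.20025354  0.23138016] [ 0.46540803 -1.04563031 -0.5932347 ] 0.08675908480073277 [-0.02  0.18 -0.22 -0.   -1.17  0.05]
```

View pics/rest.png

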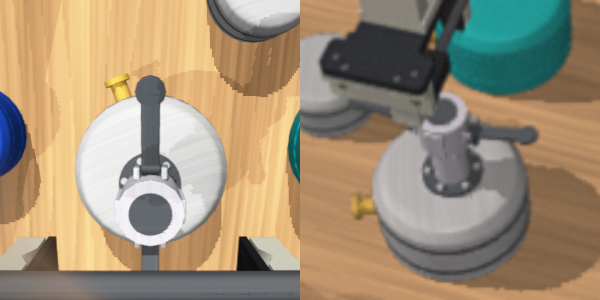

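The cap sits down over the neck, level, with the arms raised. I'll turn the gripper 90° above it, checking the cap's centre first.

Run:
```python
from h import *
f=grab('wrist');g=f['frame']
m=(cv2.cvtColor(g,cv2.COLOR_BGR2GRAY)<95).astype(np.uint8);m[245:]=0;m[:185]=0;m[:,280:][:,80:]=0;m[:,:280]=0
n,l,st,c=cv2.connectedComponentsWithStats(m)
for i in range(1,n):
    if st[i,4]>100: print(st[i],c[i].round(1),onz(f,[c[i]],.1745))
```

```text
[301 195  34  12 262] [318.9 200.5] [[ 0.53432841 -0.20954334  0.1745    ]]
```

Call:
move_arm --deltas '[[[0,0,-4,0,0,0,0.0876],[0,0,-11,0,0,0,0.0876],[0,0,-18,0,0,0,0.0876],[0,0,-25,0,0,0,0.0876],[0,0,-32,0,0,0,0.0876],[0,0,-39,0,0,0,0.0876],[0,0,-46,0,0,0,0.0876],[0,0,-53,0,0,0,0.0876],[0,0,-60,0,0,0,0.0876],[0,0,-67,0,0,0,0.0876],[0,0,-74,0,0,0,0.0876],[0,0,-80,0,0,0,0.0876]]]'

```text
t: 16.18
eef_pos: [0.5338, -0.2002, 0.2291]
ee_rot: [3.142, 0.002, -0.13]
force: [0.1, 0.4, -0.2]
width: 0.0875
```

Call:
move_arm --deltas '[[[0,0,-4,0,0,0,0.0876],[0,0,-8,0,0,0,0.0876],[0,0,-10,0,0,0,0.0876],[0,0,-10,0,0,0,0.0876],[0,0,-10,0,0,0,0.0876]]]'

```text
t: 16.6
eef_pos: [0.534, -0.2003, 0.2295]
ee_rot: [-3.141, 0.002, 0.037]
force: [0.1, 0.2, -0.2]
width: 0.0877
```

Run:
```python
from h import *
for _ in range(2): f=grab('wrist')
delta([.5344,-.2003,.19],.039); s=monitor.get_state();print(s['t'],s['eef_pos'],s['ee_rot'],s['force'],s['width'],s['q'].round(2))
g=f['frame'];cv2.imwrite('pics/rot.png',g)
m=(cv2.cvtColor(g,cv2.COLOR_BGR2GRAY)<95).astype(np.uint8);m[245:]=0;m[:185]=0;m[:,280:][:,80:]=0;m[:,:280]=0
n,l,st,c=cv2.connectedComponentsWithStats(m)
for i in range(1,n):
    if st[i,4]>100: print(st[i],c[i].round(1),onz(f,[c[i]],.1745))
```

```text
t 16.7 rotvec deg [-0.01  0.06 -0.1 ] shift [0.0003 0.     0.0398]
16.7 [ 0.53412837 -0.2002652   0.22980126] [-3.14148359e+00  1.05920918e-03  3.72349699e-02] [0.67968245 0.32953492 1.1361327 ] 0.08731161270558813 [-0.02  0.19 -0.22 -0.   -1.17  1.62]
[ 298  197   42   42 1171] [319.3 217.9] [[ 0.53457376 -0.20046846  0.1745    ]]
[280 202   7  18 105] [282.5 209.8] [[ 0.53904113 -0.17726921  0.1745    ]]
```

The cap centre measures (0.5346, -0.2005), under the gripper centre to within 0.5 mm. Next, straight down onto both arms.

Call:
move_arm --deltas '[[[0,0,0,0.0003,0,0.01,0.0876],[0,0,0,0.0003,0,0.025,0.0876],[0,0,0,0.0003,0,0.038,0.0876],[0,0,0,0.0003,0,0.045,0.0876],[0,0,0,0.0003,0,0.049,0.0876],[0,0,0,0.0003,0,0.052,0.0876],[0,0,0,0.0003,0,0.055,0.0876],[0,0,0,0.0003,0,0.058,0.0876],[0,0,0,0.0003,0,0.061,0.0876],[0,0,0,0.0003,0,0.064,0.0876],[0,0,0,0.0003,0,0.067,0.0876],[0,0,0,0.0003,0,0.07,0.0876]]]'

```text
t: 17.7
eef_pos: [0.535, -0.2003, 0.1609]
ee_rot: [3.141, -0.001, 0.039]
force: [-0.9, 0.1, 7.4]
width: 0.0874
```

Call:
move_arm --deltas '[[[0,0,0,0,0,0.002,0.0876],[0,0,0,0,0,0.004,0.0876],[0,0,0,0,0,0.006,0.0876],[0,0,0,0,0,0.008,0.0876],[0,0,0,0,0,0.01,0.0876]]]'

```text
t: 18.12
eef_pos: [0.5353, -0.2008, 0.1519]
ee_rot: [3.14, -0.002, 0.039]
force: [-3.2, 0.7, 10.6]
width: 0.0878
```

Run:
```python
from h import *
f=grab('wrist');cv2.imwrite('pics/push.png',f['frame'])
s=monitor.get_state();print(s['t'],s['eef_pos'],s['force'],s['moment'])
```

```text
18.1667 [ 0.53531933 -0.20079356  0.15158118] [-3.44734443  0.09117203  9.46261664] [-0.24199657  0.66280722 -0.0812005 ]
```

Call:
move_arm --deltas '[[[0,0,0,-0.0005,0,0.0015,0.0876],[0,0,0,-0.001,0,0.003,0.0876],[0,0,0,-0.001,0,0.0045,0.0876],[0,0,0,-0.001,0,0.006,0.0876],[0,0,0,-0.001,0,0.0075,0.0876],[0,0,0,-0.001,0,0.009,0.0876],[0,0,0,-0.001,0,0.0105,0.0876]]]'

```text
t: 18.75
eef_pos: [0.5356, -0.201, 0.1421]
ee_rot: [3.14, -0.004, 0.04]
force: [-0.4, -0.7, 11.1]
width: 0.0876
```

Run:
```python
from h import *
f=grab('wrist');cv2.imwrite('pics/push.png',f['frame'])
s=monitor.get_state();print(s['t'],s['eef_pos'],s['force'],s['moment'])
```

```text
18.8 [ 0.5354956  -0.20091895  0.14170337] [-0.52659022 -2.07701113  9.78770386] [-0.18191328 -0.12873655 -0.01617607]
```

View pics/push.png

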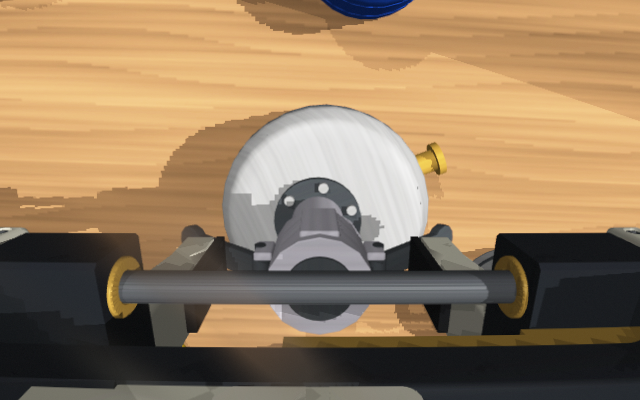

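Both arms are swinging down evenly under the fingers at (190,235) and (440,235), and the cap is still level.

Call:
move_arm --deltas '[[[0,0,0,-0.0002,0,0.0015,0.0876],[0,0,0,-0.0005,0,0.003,0.0876],[0,0,0,-0.0005,0,0.0045,0.0876],[0,0,0,-0.0005,0,0.006,0.0876],[0,0,0,-0.0005,0,0.0075,0.0876],[0,0,0,-0.0005,0,0.009,0.0876],[0,0,0,-0.0005,0,0.0105,0.0876],[0,0,0,-0.0005,0,0.012,0.0876]]]'

```text
t: 19.47
eef_pos: [0.5348, -0.2008, 0.1294]
ee_rot: [3.14, -0.004, 0.039]
force: [0.6, 0.3, 7.1]
width: 0.0877
```

Run:
```python
from h import *
grab('wrist')
s=monitor.get_state();print(s['t'],s['eef_pos'],s['force'],s['moment'])
```

```text
19.5167 [ 0.53465305 -0.20074116  0.12903998] [1.45212137 0.25991288 6.58070017] [-0.1529307  -0.31541039  0.05265093]
```

Call:
move_arm --deltas '[[[0,0,0,0,0,0.0015,0.0876],[0,0,0,0,0,0.003,0.0876],[0,0,0,0,0,0.0045,0.0876],[0,0,0,0,0,0.006,0.0876],[0,0,0,0,0,0.0075,0.0876],[0,0,0,0,0,0.009,0.0876],[0,0,0,0,0,0.0105,0.0876],[0,0,0,0,0,0.0105,0.0876]]]'

```text
t: 20.18
eef_pos: [0.5342, -0.2006, 0.1181]
ee_rot: [3.141, -0.002, 0.039]
force: [1.1, -0.2, 5.1]
width: 0.0878
```

Run:
```python
from h import *
grab('wrist')
s=monitor.get_state();print(s['t'],s['eef_pos'],s['force'],s['moment'])
```

```text
20.2333 [ 0.53412961 -0.20057682  0.11809983] [ 0.78928199 -0.15953606  4.97177704] [-0.12742738 -0.33262682 -0.03740676]
```

Call:
move_arm --deltas '[[[0,0,0,0,0,0,0.084],[0,0,0,0,0,0,0.081],[0,0,0,0,0,0,0.078],[0,0,0,0,0,0,0.075],[0,0,0,0,0,0,0.072],[0,0,0,0,0,0,0.069],[0,0,0,0,0,0,0.066],[0,0,0,0,0,0,0.063],[0,0,0,0,0,0,0.06],[0,0,0,0,0,0,0.06]]]' --force 12

```text
t: 21.07
eef_pos: [0.5323, -0.2002, 0.1165]
ee_rot: [-3.141, 0.002, 0.038]
force: [2.0, -2.1, -8.3]
width: 0.0607
```

Run:
```python
from h import *
grab('wrist')
s=monitor.get_state();print(s['t'],s['eef_pos'],s['force'],s['moment'],s['width'])
```

```text
21.1167 [ 0.53234624 -0.20027857  0.11651157] [ 1.20740758 -1.70226477 -9.75211985] [-0.5848052  -0.41514589 -0.03696056] 0.06025820140918152
```

Call:
move_arm --deltas '[[[0,0,0,0.0003,0,0.0005,0.059],[0,0,0,0.0006,0,0.001,0.058],[0,0,0,0.001,0,0.0015,0.057],[0,0,0,0.001,0,0.002,0.056],[0,0,0,0.001,0,0.0025,0.055],[0,0,0,0.001,0,0.0025,0.054],[0,0,0,0.001,0,0.0025,0.052],[0,0,0,0.001,0,0.0025,0.052],[0,0,0,0.001,0,0.0025,0.052]]]' --force 16

```text
t: 21.87
eef_pos: [0.5335, -0.2016, 0.1158]
ee_rot: [3.14, 0.001, 0.039]
force: [-3.6, -6.4, -0.9]
width: 0.0564
```

Run:
```python
from h import *
for _ in range(2):
    grab('wrist');s=monitor.get_state();print(s['t'],s['eef_pos'],s['force'],s['moment'],s['width'])
```

```text
21.9167 [ 0.53349641 -0.20160488  0.11578647] [-2.51042855 -7.84162756  0.07329504] [-2.54897607  1.1383983  -0.0461281 ] 0.056500180024235985
21.9667 [ 0.53351063 -0.20160266  0.11576713] [-3.90359008 -6.46066858 -0.78125385] [-2.52704366  1.18181855 -0.03993691] 0.05659142222592593
```

Call:
move_arm --deltas '[[[0,0,0,-0.0003,0.0005,0,0.052],[0,0,0,-0.0005,0.001,0,0.052],[0,0,0,-0.0005,0.0013,0,0.052],[0,0,0,-0.0005,0.0013,0,0.052],[0,0,0,-0.0005,0.0013,0,0.052],[0,0,0,-0.0005,0.0013,0,0.052]]]' --force 20

```text
t: 22.47
eef_pos: [0.5336, -0.2017, 0.1156]
ee_rot: [3.141, 0.0, 0.039]
force: [-5.0, -1.0, 5.9]
width: 0.0562
```

Run:
```python
from h import *
for _ in range(2):
    grab('wrist');s=monitor.get_state();print(s['t'],s['eef_pos'],s['force'],s['moment'],s['width'])
```

```text
22.5167 [ 0.53356658 -0.20167995  0.11555215] [-4.92860681  0.67363877  5.72212155] [-0.28580907  1.84233585 -0.01743457] 0.05669266894531998
22.5667 [ 0.53357436 -0.20168265  0.1155707 ] [-5.57825395  0.12640323  6.25090787] [-0.32193089  1.84701385 -0.04893131] 0.05609372529337197
```

Call:
move_arm --deltas '[[[0,0,0,-0.0006,0,-0.0005,0.052],[0,0,0,-0.0012,0,-0.001,0.052],[0,0,0,-0.0012,0,-0.001,0.052],[0,0,0,-0.0012,0,-0.001,0.058],[0,0,0,-0.0012,0,-0.001,0.065],[0,0,0,-0.0012,0,-0.001,0.075],[0,0,0,-0.0012,0,-0.001,0.085],[0,0,0,-0.0012,0,-0.001,0.0876],[0,0,0,-0.0012,0,-0.001,0.0876],[0,0,0,-0.0012,0,-0.01,0.0876],[0,0,0,-0.0012,0,-0.03,0.0876],[0,0,0,-0.0012,0,-0.05,0.0876]]]'

```text
t: 23.57
eef_pos: [0.532, -0.2017, 0.1654]
ee_rot: [-3.142, 0.002, 0.039]
force: [0.8, 0.1, 0.4]
width: 0.0877
```

Call:
move_arm --deltas '[[[0,0,0,0,0,-0.02,0.0876],[0,0,0,0,0,-0.05,0.0876],[0,0,0,-0.02,0,-0.09,0.0876],[0,0,0,-0.05,0,-0.12,0.0876],[0,0,0,-0.08,0,-0.12,0.0876],[0,0,0,-0.1,0,-0.12,0.0876],[0,0,0,-0.1,0,-0.12,0.0876],[0,0,0,-0.1,0,-0.12,0.0876]]]'

```text
t: 24.23
eef_pos: [0.4319, -0.2057, 0.2865]
ee_rot: [3.141, -0.003, 0.038]
force: [1.1, 0.2, 0.6]
width: 0.0879
```

Run:
```python
from h import *
for _ in range(3): f=grab('wrist')
S=grab('scene');T=grab('top')
s=monitor.get_state();print(s['t'],s['eef_pos'],s['force'],s['width'])
p=proj(f,[[.5346,-.2005,.17]])[0];print(p)
c=lambda f,x,y,k:cv2.resize(f['frame'][max(0,y-k):y+k,max(0,x-k):x+k],(400,400),interpolation=cv2.INTER_CUBIC)
cv2.imwrite('pics/final.png',np.hstack([c(f,int(p[0]),max(int(p[1]),110),110),c(S,245,190,45)]))
```

```text
24.4833 [ 0.43313672 -0.20547144  0.28447876] [0.23377576 0.77118425 0.42433274] 0.0875461594392383
[317.3113686   57.33140327]
```

View pics/final.png

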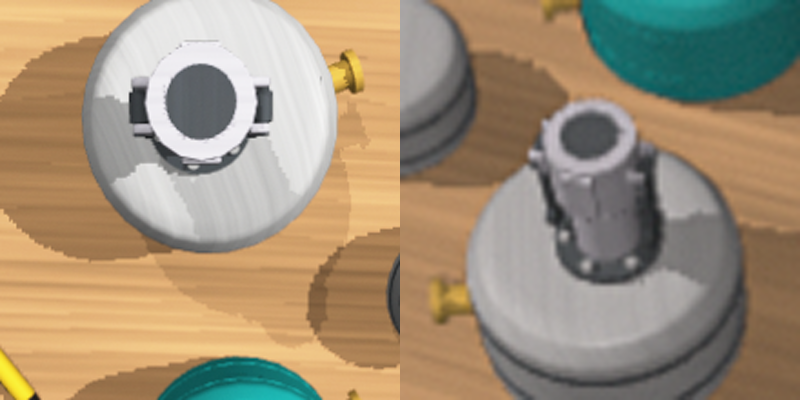

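From above and from the scene camera both arms look shut and the cap level. One side look from the wrist camera will confirm the arm angles.

Call:
move_arm --deltas '[[[0,0,0,0.02,0,0,0.0876],[0,-3,0,0.05,0,0,0.0876],[0,-8,0,0.08,0,0,0.0876],[0,-13,0,0.11,0.001,0,0.0876],[0,-18,0,0.14,0.002,0.005,0.0876],[0,-23,0,0.17,0.0027,0.01,0.0876],[0,-25,0,0.19,0.0027,0.015,0.0876],[0,-25,0,0.2,0.0027,0.02,0.0876],[0,-25,0,0.2,0.0027,0.02,0.0876],[0,-25,0,0.2,0.0027,0.02,0.0876]]]'

```text
t: 25.32
eef_pos: [0.6329, -0.2004, 0.2628]
ee_rot: [3.142, 0.439, 0.039]
force: [-0.9, -0.4, 0.1]
width: 0.0876
```

Run:
```python
from h import *
for _ in range(4): f=grab('wrist')
s=monitor.get_state();print(s['t'],s['eef_pos'],s['force'],abs(s['qd']).max())
p=proj(f,[[.5346,-.2005,.1705],[.5346,-.1745,.1535],[.5346,-.2265,.1535],[.5346,-.1745,.1035],[.5346,-.2265,.1035]]);print(p.round(1))
x,y=p[1:].mean(0).astype(int)
cv2.imwrite('pics/side.png',cv2.resize(f['frame'][max(0,y-90):y+70,x-100:x+100],None,fx=3.5,fy=3.5,interpolation=cv2.INTER_CUBIC));print(x-100,max(0,y-90))
```

```text
25.5167 [ 0.63197261 -0.20078297  0.26700076] [-0.57802734  0.28406949  0.08438172] 0.005219614502954592
[[313.6 243. ]
 [284.7 228.1]
 [342.6 229.7]
 [288.1 192.5]
 [340.  194.1]]
213 121
```

View pics/side.png

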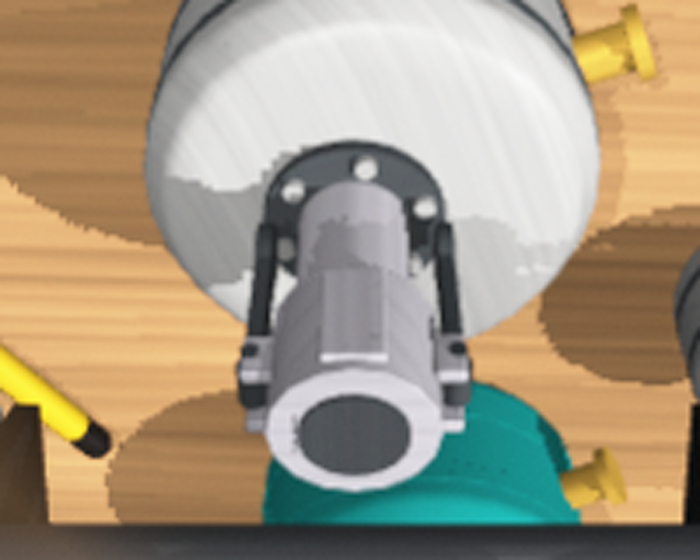

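Both arms hang straight down. Their tips are at crop columns 265 and 443, against 263 and 444 predicted for fully shut, and the cap is level. Handing in.

```bash
python3 -c "
from station import arm
print(arm.job_done())"
```

```text
the job is handed in; nothing more can be done
None
```

The cap is on the neck and locked, and I handed the job in at about 25.5 s of the 72 s allowed. No verdict was reported.

**Fitting:** I gripped the cap by its flats and found the neck with the wrist camera. I lowered the cap in small force-checked steps, and it slid over the lip with no measurable contact until it met the seal. Vertical load in that phase stayed under about 2 N beyond the cap's own weight of about 3 N. The arms stayed up and the cap showed no cocking.

**Locking:** I released the cap, turned the gripper 90°, pushed both arms down together with a reading of at most about 11 N, then squeezed them home at 12 to 20 N.

**Last checks:**
- **Arms:** under the squeeze the opening read about 56.5 mm, against 57 mm nominal for both arms shut. The last wrist picture shows both arms straight down, matching the projected shut positions to within about one pixel.
- **Cap:** it looks level in that picture, and the gripper is clear of everything.
- **Side load:** the squeeze was about 1.3 mm off centre. It gave a side force of about 8 N for a moment, and I eased that off before letting go.
- **Not measured:** I did not measure the cap's 3 to 4 mm pull-down. I infer it from the shut arms and from the cap dragging the fingers down during the squeeze.
- **Other objects:** I steered clear of them and saw no contact, but I did not measure their positions again at the end.

I viewed 12 pictures, two over the budget of 10, to confirm the locked arms.

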